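# Mesh the drive gear on its splined spindle and press it home against the spring

### The job

The gear drive on the bench is being put back together. Pull the white protective cap off the upright splined spindle and set it down on the bench, clear of the drive; then fit the larger of the two loose gears, hub upward: turn it until its splined bore meshes with the spindle, slide it down into mesh with the pinion and onto the sprung collar, and press it fully home against the spring so that the retaining ring groove above the hub comes free. Finish holding the gear pressed home, do not let go of it, and leave the smaller gear and everything else on the bench where it is.

Things in the scene. Friction and masses are not known exactly. Their poses are not given: they have to be found in the camera images.
- drive: gear drive fixed to the bench (place and yaw vary): dark base plate 200 x 150 x 10 mm, grey housing up to z = 60 mm, small motor lying on its left (+y) side, 85 mm high, reaching 162 mm from the spindle axis. Origin on the bench under the spindle axis; x points from the spindle to the pinion, y to the motor, z up
- spindle_top (a point): centre of the upper end of the upright spindle, 132 mm above the bench: core 26 mm in diameter, six splines 8 mm wide out to 34 mm diameter, chamfered at the top. x lies along one spline, the others every 60 degrees. It turns with a light drag (0.06 N m) and starts at any angle. The retaining ring groove is 6 to 8.5 mm below this point
- pinion_top (a point): top of the steel pinion on the drive, on its upright axis 64 mm from the spindle, 94 mm above the bench (its screw stands 4 mm higher): 12 teeth, 49 mm across, 74 to 94 mm above the bench, pointed at the upper ends. It turns almost freely, so the gear's teeth push it round as they enter from above
- collar (a joint): how far the steel thrust collar round the spindle (51 mm across) is pushed down, in m: 0 at rest, with its top 82 mm above the bench; 0.006 at its hard stop. Its spring pushes up with 8 N at rest and 14 N at the stop, more than the gear's weight: the gear rises when let go; the hand must add about 10 N to the weight to hold it at the stop
- shaft_cap: white plastic cap loosely over the spindle's end: 42 mm in diameter, ribbed, 36 mm tall, foot flange 48 mm wide and 3 mm high, closed crown, 30 g. Origin at the centre of its open underside, z to the crown. At the start it stands upright on the spindle, underside 99 mm and crown 135 mm above the bench
- gear_large: larger gear, lying hub up: 24 teeth, 91 mm across, toothed disc 16 mm high, steel, 0.45 kg. Origin at the centre of its underside, z up along the hub. The teeth are pointed below. On the spindle it touches the collar with its underside 82 mm above the bench and is home at 76 mm; then the hub top is at 122 mm and the ring groove shows above it
- gear_large_hub (a point): centre of the hub top of the larger gear, 46 mm above its underside. The hub stands on the disc, 48 mm in diameter, with two flats 40 mm apart that face +y and -y of this frame: grip there. The bore has six grooves, one along x, the others every 60 degrees; it is about 1 mm larger than the spindle all round and chamfered at the foot
- gear_small: smaller gear, steel, 18 teeth, 70 mm across, with the same hub and bore, lying hub up; it would not reach the pinion and stays where it lies
- stand_foot (a point): bench point under the pole of a fixed black tripod stand left of the drive: an obstacle, pole 23 mm thick and 0.7 m tall, three legs spreading about 140 mm round it on the bench
- retaining_ring: C-shaped retaining ring of dark steel wire, 36 mm across, 3 mm thick, lying at the front edge for a later step; origin at its centre; not to be moved
- side_cutters: side cutters with red handles, 125 x 54 x 18 mm, lying at the front right; bystander
- oil_bottle: small yellow squeeze bottle with a black nozzle, 36 mm across, 117 mm tall, standing; origin under its centre; bystander
- screwdriver: screwdriver with a red and black handle, 197 mm long; bystander
- caliper: sliding caliper, 217 mm long, lying at the far left; bystander
Things that resemble listed ones, but are neither listed nor needed, are in the scene too. Several things have the shape of the shaft_cap; the one meant has the colours described above.

How it is judged (in metres and radians):
On the way, in this order (a step that is already met when the one before it is completed fails the run):
1. the cap is off the spindle and stands released on the bench, clear of the drive (height (world z) of shaft_cap below 0.05 m and horizontal distance between shaft_cap and spindle_top above 0.09 m and linear speed of shaft_cap below 0.05 m/s and contact force between the fingers and shaft_cap below 0.1 N and contact force between shaft_cap and drive below 0.1 N), for 0.2 s.
2. the larger gear, hub up, has slid at least 20 mm down over the spindle's splines (horizontal distance between gear_large and spindle_top below 0.004 m and angle between gear_large's own z axis and vertical below 0.08 rad and height (world z) of gear_large between 0.07 and 0.112 m), for 0.1 s.
At the end, for the whole second after the job is handed in: larger gear on the spindle, hub up, within 4 mm of its axis, upright and still, collar pressed at least 4.5 of its 6 mm by the gear, fingers still on the gear with over 2 N; cap lying still and released on the bench, over 90 mm from the spindle and not touching the drive (all of step 1 and horizontal distance between gear_large and spindle_top below 0.004 m and angle between gear_large's own z axis and vertical below 0.08 rad and value of joint collar above 0.0045 m and velocity of joint collar below 0.01 m/s and height (world z) of gear_large below 0.0785 m and contact force between the fingers and gear_large above 2 N and linear speed of gear_large below 0.02 m/s); the arm keeps its last pose, push and grip.
It fails at once if the smaller gear is moved more than 30 mm (distance of gear_small from where it was at the start of the episode above 0.03 m).
It fails at once if another thing on the bench is moved more than 40 mm (distance of any of retaining_ring, side_cutters, oil_bottle, screwdriver, caliper from where it was at the start of the episode above 0.04 m).
It also fails if it takes over 61 s, if anything falls off the work surface, if the arm or the gripper's body presses on something with over 40 N, if the wrist force passes 120 N, or if a joint passes its speed limit or range.

### The arm

A 6-joint arm with a two-finger parallel gripper is mounted at the origin on a cart in front of the work surface, level with it; the furniture and walls round the work are solid. World frame = base frame: x ahead of the robot, y to its left, z up, the work surface at z = 0. Lengths are in mm, angles in rad, forces in N, time in s.
With the tool pointing down it reaches from about 300 to 775 mm from the base axis. Payload 14.6 kg.
Tool frame: the origin (TCP) lies between the finger pads; the fingertips stand 22 mm ahead of it and the grasp point (between the pads) lies 3 mm ahead of it (manip.tcp_to_tips is the distance from the TCP to the fingertips, in mm); y points along the fingers, z is the direction in which the jaws open and shut, and the axes are right-handed (so a half turn about y gives the same grasp; the last joint's range is limited). The gripper opens to 94 mm and grips with 3 to 60 N. Pads are 16 mm wide; open, the fingers measure 119 mm over their backs; the gripper's body (75 mm by 177 mm) begins 78 mm behind the grasp point.
Start: joints at [-1.262, 0.3, 1.521, -0, 1.321, -0.067], TCP at [201.852, -511.61, 227.446] pointing down, gripper open.
Joint ranges: [-3.03, 3.03], [-0.79, 2.21], [0.23, 2.52], [-1.04, 4.18], [0, 3.07], [-2.55, 2.55]. Speed limits (rad/s): [2.22, 2.22, 2.57, 3.14, 3.14, 3.14].

### API

Orientations are given as [roll, pitch, yaw] about the fixed x, y, z axes, in that order (R = Rz(yaw) Ry(pitch) Rx(roll)).
In Python, from cell import manip gives the robot as it stands.
- The arm moves only by the shell command python3 -m jog 'ROWS' [OPENING] [FORCE]. ROWS is JSON, one flat list of numbers, 6 for each row, row after row: the shift along the tool's x, y, z in mm, then the turn, a rotation vector about the tool's x, y, z in degrees. A call has 1 to 10 rows; each row is the pose to reach, as a shift and turn from the pose commanded when the call began, along the tool's axes at that moment; what a row does not reach only later rows make up. A row lasts 1/12 s, in which the tool goes at most 41.7 mm and 7.16 degrees, less where a joint would pass 70% of its speed; a pose out of reach is approached as far as the arm can. A call with a gripper value outside its range is refused whole. OPENING is the finger opening in mm, from 0 to 94, set as the call begins (- or left out, the last holds). The fingers move at their own pace and stop on an object; FORCE is the grip in N (left out, the last holds). Time passes only in rows, so rows that repeat a pose let the fingers close. It gives the time, the measured TCP pose, the force and the opening at its end, in the units of the state.
- manip.read_state(): the state, without advancing time (a new reading comes with each control period).
- manip.camera(name): name is "scene" or "top" or "wrist"; returns a dict with "img" (400x640x3 uint8, red, green, blue), "intrinsics" (3x3 intrinsics, pixels), "origin" and "orientation" of the camera in the world. Camera axes: x right, y down, z forward; pixel columns grow to the right and rows downward; lengths in mm; the calibration is good to about 2 mm. A picture is of the moment at which its call begins. There is no depth.
- manip.sign_off(): hands the job in, once; it reports no verdict.
Trained networks look in a picture, given as the dict that the camera call returned (one of the last four; its "shot" number tells which), for a name from the list of things; names that differ only in an ending like _2 or _b are one class to them, and where a whole thing is asked for, a point or a joint stands for the part that bears it (a point fixed in the world has none). Each returns a list of dicts, best first, with "score" (0 to 1); they miss things now and then, are a little off and sometimes report something else, mostly with a low value. They report only what shows in the picture. A call takes as long as a camera call. They do not tell look-alikes from the thing itself.
- manip.masks_of(thing, picture): "pixels" (400x640 bool, what is visible of it) and "xy" ([column, row] in pixels, amid what is visible of it).
- manip.tip_of(thing, picture): "xy" ([column, row] in pixels: a listed point, or the origin of a listed thing).
The state is a dict: "clock": time; "joints": joint angles; "qd": joint speeds; "effort": joint torques, N m; "eef_pos": TCP position; "eef_rot": TCP orientation; "wrist_force": force on the tool from outside, world axes, zero at the start; "moment": the same for the moment, N m; "finger_gap": finger opening in mm.
Only numpy, scipy, OpenCV 4.12 (cv2) and the standard library are available. Lean on these libraries where they do the work, as an engineer would, in place of code of your own. Each camera call takes 0.05 s, during which the arm holds its last target.

## Working session

There is one attempt and no reset: what is moved stays moved. The work goes in short steps, Python scripts to look and compute and a shell command to move; the robot and the scene stay as the last step left them, time stands still between calls to the robot, and variables do not carry over. Pictures are saved under pics/ and viewed, and the job is handed in when it is done.

```bash
ls; mkdir -p pics
python3 - <<'E'
from cell import manip
import cv2
print(manip.read_state(), manip.tcp_to_tips)
for n in ["scene","top","wrist"]:
    c=manip.camera(n); cv2.imwrite(f"pics/a_{n}.png",c["img"][:,:,::-1]); print(n,c["intrinsics"],c["origin"],c["orientation"])
E
```

```text
pics
{'clock': 0.0, 'joints': array([-1.26163853e+00,  3.00503603e-01,  1.52162331e+00,  1.62513109e-05,
        1.32070462e+00, -6.66048250e-02]), 'qd': array([ 0.00241091, -0.00018091,  0.00086788,  0.00051048,  0.00111125,
        0.00012907]), 'effort': array([-4.24727159e-04, -5.31798720e+01, -3.52741921e+01,  7.07237399e-02,
        2.42736196e-02, -1.09126056e-04]), 'eef_pos': array([ 201.76074042, -511.38232914,  226.85062546]), 'eef_rot': array([-1.57203141e+00,  9.81603326e-05, -2.76583413e+00]), 'wrist_force': array([-0.4202444 ,  0.20579783, -0.07223186]), 'moment': array([-0.06074991, -0.03405714,  0.01110631]), 'finger_gap': 94.58507617139674} 22.0
scene [[361.71863285   0.         312.91568504]
 [  0.         361.71863285 209.53378087]
 [  0.           0.           1.        ]] [ -6.0879332  795.23616153 820.06091124] [-2.22279948 -0.01141307 -2.51445274]
top [[512.14309948   0.         319.10916454]
 [  0.         512.14309948 201.13979543]
 [  0.           0.           1.        ]] [ 400.32928716   62.61429535 1460.15659607] [-3.04001059 -0.01234726 -1.54534633]
wrist [[304.23404626   0.         318.81727005]
 [  0.         304.23404626 199.59692652]
 [  0.           0.           1.        ]] [ 277.21110033 -482.36022611  384.29955562] [ 2.86195007e+00  9.33750296e-04 -1.19546392e+00]
```

View pics/a_scene.png

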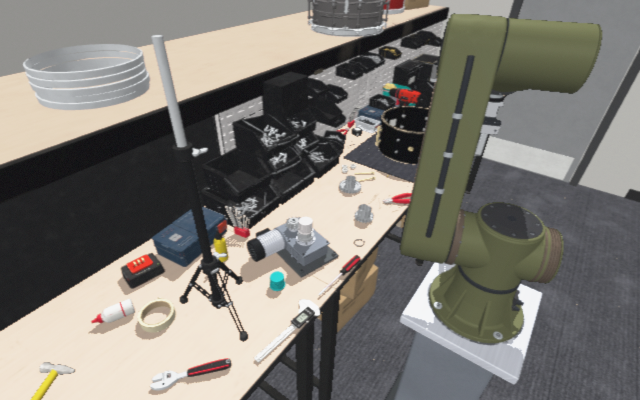

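View pics/a_top.png

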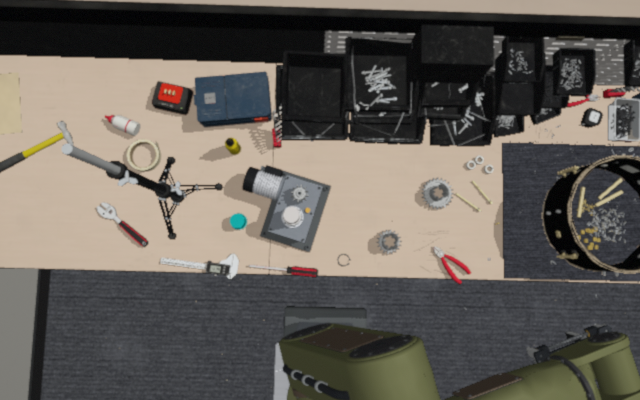

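View pics/a_wrist.png

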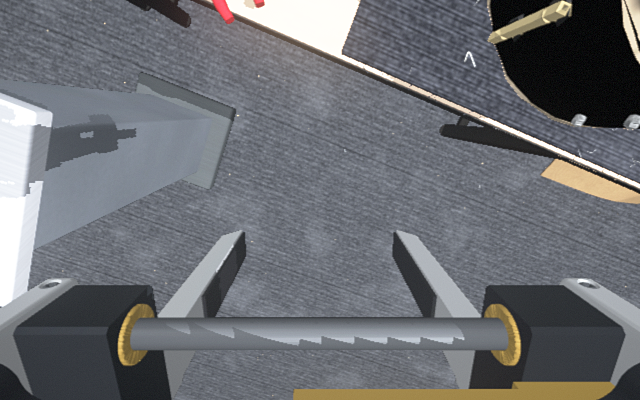

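Candidates: the cap meant is the white one on the spindle, top (292,217); the look-alike is the teal cap at (238,222). The larger gear is at top (437,193), the smaller at (389,241), and the pinion at (300,193).

```bash
cat > h.py <<'E'
from cell import manip
import cv2, numpy as np
from scipy.spatial.transform import Rotation as R
def rot(c): return R.from_euler('xyz',c["orientation"]).as_matrix()
def ray(c,xy):
    d=rot(c)@np.linalg.inv(c["intrinsics"])@np.array([xy[0],xy[1],1.]); return np.array(c["origin"]),d
def atz(c,xy,z):
    o,d=ray(c,xy); return o+d*(z-o[2])/d[2]
def proj(c,P):
    q=(np.array(P)-c["origin"])@rot(c); p=q@np.array(c["intrinsics"]).T; return p[...,:2]/p[...,2:]
def tri(obs):
    A=np.zeros((3,3));b=np.zeros(3)
    for c,xy in obs:
        o,d=ray(c,xy);d/=np.linalg.norm(d);M=np.eye(3)-np.outer(d,d);A+=M;b+=M@o
    return np.linalg.solve(A,b)
def save(n,img): cv2.imwrite(f"pics/{n}.png",np.ascontiguousarray(img[:,:,::-1]))
E
python3 - <<'E'
from h import *
T=manip.camera("top");S=manip.camera("scene")
zs=dict(shaft_cap=99,gear_large=0,gear_large_hub=46,gear_small=0,pinion_top=94,spindle_top=132,stand_foot=0,oil_bottle=0,drive=0,retaining_ring=0,screwdriver=0,side_cutters=0)
for n,z in zs.items():
    for c,k in((T,"T"),(S,"S")):
        for d in manip.tip_of(n,c)[:3]:
            print(n,k,round(d["score"],2),np.round(d["xy"],1),atz(c,d["xy"],z).round(0))
for n,z in dict(shaft_cap=135,gear_large=30).items():
    for d in manip.masks_of(n,T)[:3]: print("mask",n,round(d["score"],2),np.round(d["xy"]),d["pixels"].sum(),atz(T,d["xy"],z).round())
img=T["img"]
a=cv2.resize(img[160:280,220:340],(480,480),interpolation=cv2.INTER_CUBIC)
b=cv2.resize(img[160:260,370:470],(300,300),interpolation=cv2.INTER_CUBIC)
o=np.zeros((480,790,3),np.uint8);o[:,:480]=a;o[:300,485:785]=b
save("b",o)
E
```

```text
shaft_cap T 0.53 [291.4 209.9] [514. 123.  99.]
shaft_cap T 0.52 [238.  221.3] [480. 263.  99.]
shaft_cap T 0.45 [285.4 267.6] [361. 134.  99.]
shaft_cap S 0.83 [275.3 283.7] [434. 340.  99.]
shaft_cap S 0.53 [305.5 227.5] [506. 113.  99.]
gear_large T 0.6 [438.2 194.9] [ 577. -294.    0.]
gear_large S 0.72 [357.  244.1] [388. -15.   0.]
gear_large S 0.63 [349.8 188.9] [ 578. -281.    0.]
gear_large S 0.32 [304.  252.1] [507. 121.  -0.]
gear_large_hub T 0.96 [439. 192.] [ 579. -285.   46.]
gear_large_hub S 0.63 [350.8 176. ] [ 590. -302.   46.]
gear_small T 0.9 [389.4 237.6] [ 451. -155.    0.]
gear_small S 0.55 [363.8 216.5] [ 443. -158.    0.]
gear_small S 0.28 [351.8 180.4] [ 604. -340.    0.]
pinion_top T 0.48 [296.5 194.8] [555. 110.  94.]
pinion_top S 0.44 [292.5 217.7] [573.  94.  94.]
pinion_top S 0.36 [394.8 197.3] [ 358. -207.   94.]
stand_foot S 0.67 [220.9 308.6] [556. 433.   0.]
oil_bottle T 0.68 [233.1 150.1] [691. 301.   0.]
oil_bottle S 0.51 [217.3 256.9] [715. 302.   0.]
drive T 0.58 [292.9 218. ] [499. 122.   0.]
drive T 0.4 [232.8 146.8] [701. 302.   0.]
drive T 0.26 [289.5 213.6] [512. 132.   0.]
drive S 0.57 [304.8 254.2] [499. 127.   0.]
retaining_ring T 0.45 [341.2 258.2] [389. -18.   0.]
retaining_ring S 0.41 [358.2 243.9] [385. -18.   0.]
screwdriver T 0.8 [286.  267.3] [359. 137.   0.]
screwdriver S 0.83 [339.5 277. ] [357. 143.   0.]
side_cutters T 0.82 [449.1 261.9] [ 386. -325.    0.]
side_cutters S 0.7 [397.3 201. ] [ 387. -320.    0.]
mask shaft_cap 0.83 [290. 216.] 236 [496. 123. 135.]
mask shaft_cap 0.67 [237. 222.] 237 [475. 261. 135.]
mask gear_large 0.78 [434. 194.] 647 [ 575. -276.   30.]
```

View pics/b.png

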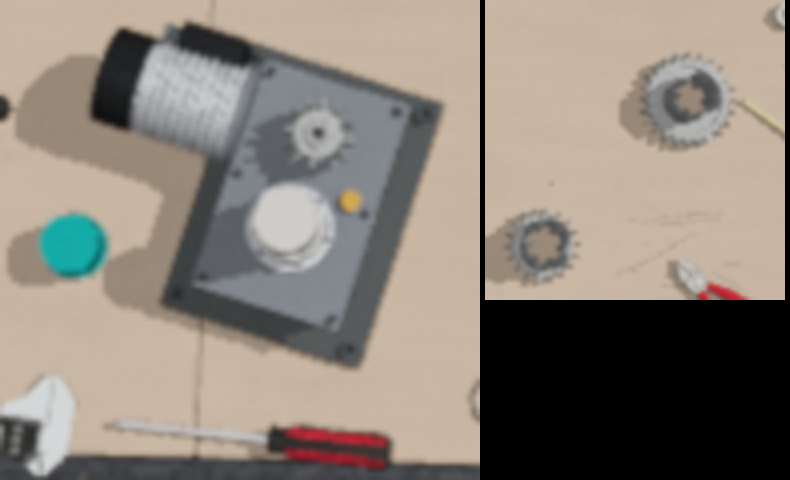

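```bash
cat >> h.py <<'E'
def togo(P,yaw=None,n=None):
    s=manip.read_state();Rc=R.from_euler('xyz',s["eef_rot"])
    y=s["eef_rot"][2] if yaw is None else yaw
    Rt=R.from_euler('xyz',[-np.pi/2,0,y]); d=Rc.inv().apply(np.array(P)-s["eef_pos"])
    rv=np.degrees((Rc.inv()*Rt).as_rotvec())
    print("shift",d.round(1),"turn",rv.round(2),"rows>=",round(max(np.linalg.norm(d)/41.7,np.linalg.norm(rv)/7.16),1), "tcp",s["eef_pos"].round(1),"yaw",round(s["eef_rot"][2],4),"F",s["wrist_force"].round(1),"gap",round(s["finger_gap"],1),"t",round(s["clock"],2))
E
python3 -c "
from h import *
togo([500,121,240])"
```

```text
shift [-509.5  -12.6 -479.1] turn [-0. -0. -0.] rows>= 16.8 tcp [ 201.8 -511.6  227.4] yaw -2.7658 F [-0.6 -0.1 -1.1] gap 94.0 t 1.55
```

```bash
python3 -m jog '[-29,-1,-27,0,0,0,-58,-2,-54,0,0,0,-87,-3,-82,0,0,0,-117,-4,-110,0,0,0,-147,-5,-138,0,0,0,-177,-6,-166,0,0,0,-207,-7,-194,0,0,0,-237,-8,-222,0,0,0,-267,-9,-250,0,0,0,-296,-10,-278,0,0,0]' 94
python3 -c "
from h import *
togo([500,121,240])"
```

```text
clock: 2.38
eef_pos: [375.6, -142.4, 237.8]
eef_rot: [-1.57, 0.001, -2.766]
wrist_force: [1.8, 0.1, 0.7]
finger_gap: 94.0
shift [-212.4   -2.2 -199.4] turn [-0.04 -0.   -0.03] rows>= 7.0 tcp [ 375.6 -142.4  237.8] yaw -2.766 F [1.8 0.1 0.7] gap 94.0 t 2.38
```

```bash
python3 -m jog '[-28,0,-26,0,0,0,-56,-1,-52,0,0,0,-84,-1,-79,0,0,0,-112,-1,-106,0,0,0,-140,-2,-133,0,0,0,-168,-2,-160,0,0,0,-193,-2,-182,0,0,0,-210,-2,-199,0,0,0,-210,-2,-199,0,0,0]'
python3 - <<'E'
from h import *
W=manip.camera("wrist");T=manip.camera("top")
for n,z in dict(shaft_cap=99,pinion_top=94).items():
  for d in manip.tip_of(n,W)[:3]: print(n,round(d["score"],2),d["xy"],atz(W,d["xy"],z).round(1))
for d in manip.masks_of("shaft_cap",W)[:3]: print(round(d["score"],2),d["xy"],d["pixels"].sum(),atz(W,d["xy"],135).round(1))
save("c",W["img"]);togo([500,121,126])
print(proj(W,[[500,121,135],[500,121,99]]))
E
```

```text
clock: 3.13
eef_pos: [498.3, 121.1, 239.0]
eef_rot: [-1.571, -0.0, -2.763]
wrist_force: [-0.2, 0.9, -0.1]
finger_gap: 93.9
shaft_cap 0.75 [321.4, 193.7] [500.9 118.9  99. ]
shaft_cap 0.71 [203.1, 139.8] [508.7 244.7  99. ]
pinion_top 0.78 [359.9, 142.7] [561.7 102.5  94. ]
0.96 [320.8, 195.5] 2157 [508.  122.6 135. ]
0.67 [199.2, 137.3] 1439 [517.3 236.9 135. ]
0.51 [130.8, 208.8] 3433 [433.1 277.2 135. ]
shift [ -4.  113.6  -2.8] turn [-0.01 -0.   -0.  ] rows>= 2.7 tcp [497.3 116.9 239.6] yaw -2.7668 F [ 0.7  0.6 -1.3] gap 93.8 t 3.38
[[319.18512778 204.11684505]
 [319.16033319 193.77650162]]
```

View pics/c.png

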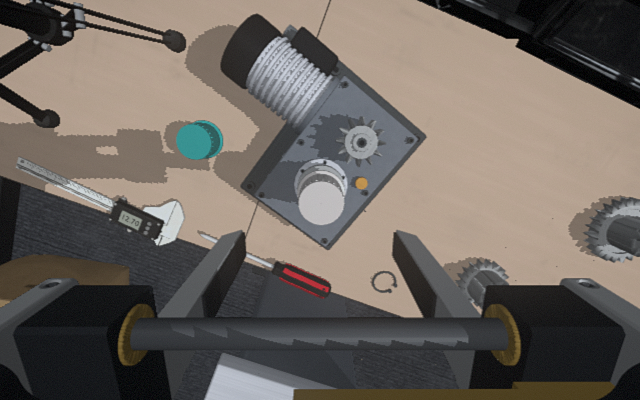

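The wrist picture shows the white cap on the spindle with its crown at (321,205), and the teal look-alike at (200,140). The two cameras agree to about 2 mm, so I'm descending to grip it.

```bash
python3 -m jog '[-2,20,-2,0,0,0,-3,50,-2,0,0,0,-3,80,-2,0,0,0,-3,100,-2,0,0,0,-3,113,-2,0,0,0,-3,113,-2,0,0,0]'
python3 -m jog '[0,0,0,0,0,0,0,0,0,0,0,0,0,0,0,0,0,0,0,0,0,0,0,0,0,0,0,0,0,0,0,0,0,0,0,0,0,0,0,0,0,0]' 36 15
python3 -c "
from h import *
togo([500,119.5,126]);save('d',manip.camera('wrist')['img'])"
```

```text
clock: 3.88
eef_pos: [498.3, 119.7, 124.2]
eef_rot: [-1.572, -0.004, -2.767]
wrist_force: [0.8, 0.1, 1.1]
finger_gap: 93.8
clock: 4.47
eef_pos: [499.6, 120.8, 126.7]
eef_rot: [-1.571, 0.0, -2.766]
wrist_force: [-0.4, 0.1, -0.0]
finger_gap: 50.7
shift [0.1 0.7 1.4] turn [-0.   -0.   -0.02] rows>= 0.0 tcp [499.6 120.8 126.7] yaw -2.7658 F [-0.4  0.1 -0. ] gap 50.7 t 4.47
```

View pics/d.png

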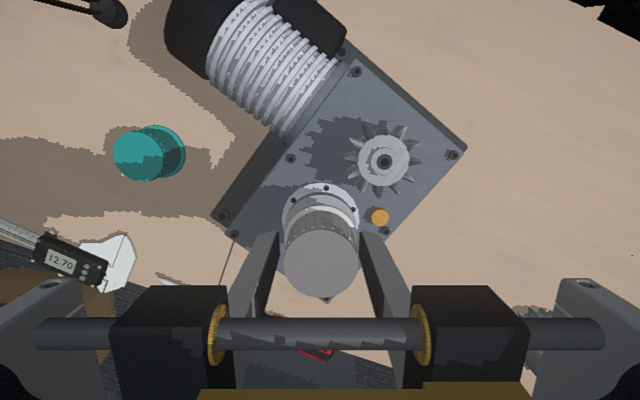

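The fingers are still closing (gap 50.7) around the cap. I'll wait a little more.

```bash
python3 -m jog '[0,0,0,0,0,0,0,0,0,0,0,0,0,0,0,0,0,0]' 36 15
python3 -c "
from h import *
togo([500,119.5,126])"
```

```text
clock: 4.77
eef_pos: [499.6, 120.8, 126.5]
eef_rot: [-1.571, 0.0, -2.766]
wrist_force: [-0.2, -0.5, 1.6]
finger_gap: 42.4
shift [0.1 0.5 1.4] turn [-0. -0. -0.] rows>= 0.0 tcp [499.6 120.8 126.5] yaw -2.7657 F [-0.2 -0.5  1.6] gap 42.4 t 4.77
```

```bash
python3 -m jog '[0,0,0,0,0,0,0,-8,0,0,0,0,0,-20,0,0,0,0,0,-40,0,0,0,0,0,-60,0,0,0,0,0,-70,0,0,0,0,0,-70,0,0,0,0]'
python3 -c "
from h import *
togo([510,-50,190]);W=manip.camera('wrist');save('e',W['img'])
for d in manip.tip_of('spindle_top',W)[:3]: print(d['score'],d['xy'],atz(W,d['xy'],132))"
```

```text
clock: 5.35
eef_pos: [500.3, 120.9, 198.8]
eef_rot: [-1.57, 0.004, -2.766]
wrist_force: [-1.2, 0.1, 0.6]
finger_gap: 42.0
shift [ 53.8   8.7 162.5] turn [-0.04 -0.   -0.22] rows>= 4.1 tcp [500.3 120.9 198.8] yaw -2.7658 F [-1.2  0.1  0.6] gap 42.0 t 5.35
0.22 [53.3, 31.3] [559.41607283 332.69368554 132.        ]
```

View pics/e.png

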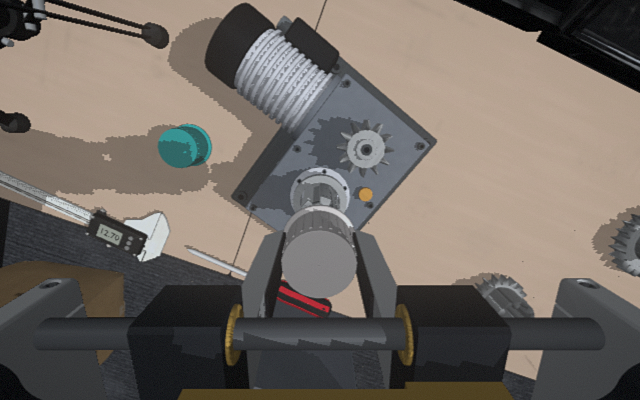

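The cap is off and held; the splined spindle shows at about (320,195). Carrying it over to the bench at about (510,-50).

```bash
python3 -m jog '[8,0,25,0,0,0,20,0,62,0,0,0,33,0,100,0,0,0,45,0,137,0,0,0,54,15,162,0,0,0,54,50,162,0,0,0,54,90,162,0,0,0,54,125,162,0,0,0,54,155,162,0,0,0,54,165,162,0,0,0]'
python3 -m jog '[0,0,0,0,0,0,0,0,0,0,0,0,0,0,0,0,0,0]'
python3 -c "
from h import *
togo([510,-50,28.5])
W=manip.camera('wrist');save('f',W['img'])"
```

```text
clock: 6.28
eef_pos: [505.8, -49.3, 26.5]
eef_rot: [-1.575, -0.007, -2.766]
wrist_force: [-7.1, 8.1, 21.3]
finger_gap: 42.3
clock: 6.53
eef_pos: [509.3, -49.8, 32.4]
eef_rot: [-1.57, 0.001, -2.766]
wrist_force: [-1.3, -0.4, -0.1]
finger_gap: 42.4
shift [-0.5  3.9  0.4] turn [-0.04 -0.   -0.07] rows>= 0.1 tcp [509.3 -49.8  32.4] yaw -2.7657 F [-1.3 -0.4 -0.1] gap 42.4 t 6.53
```

View pics/f.png

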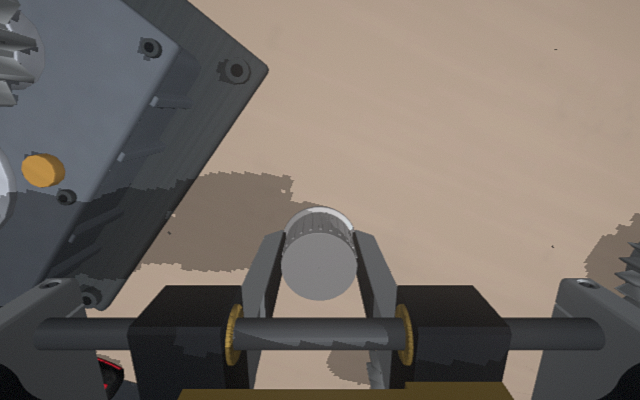

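Overshoot tapped the cap on the bench (21 N, brief), and it's still upright in the grip. I'll lower 4 mm slowly and release.

```bash
python3 -m jog '[0,1,0,0,0,0,0,3,0,0,0,0,0,4,0,0,0,0,0,4,0,0,0,0]'
python3 -m jog '[0,0,0,0,0,0,0,0,0,0,0,0,0,0,0,0,0,0,0,0,0,0,0,0,0,0,0,0,0,0,0,0,0,0,0,0]' 80
python3 -m jog '[0,-15,0,0,0,0,0,-45,0,0,0,0,0,-80,0,0,0,0,0,-115,0,0,0,0,0,-150,0,0,0,0,0,-165,0,0,0,0,0,-165,0,0,0,0,0,-165,0,0,0,0]' 80
python3 -c "
from h import *
W=manip.camera('wrist');save('g',W['img'])
T=manip.camera('top')
for c in(W,T):
  for d in manip.tip_of('shaft_cap',c)[:3]: print(d['score'],d['xy'],atz(c,d['xy'],0))
  for d in manip.masks_of('shaft_cap',c)[:3]: print('m',d['score'],d['xy'],d['pixels'].sum())
  for d in manip.tip_of('spindle_top',c)[:2]: print('s',d['score'],d['xy'],atz(c,d['xy'],132))
togo([500,119.5,126])"
```

```text
clock: 6.92
eef_pos: [508.7, -49.7, 27.4]
eef_rot: [-1.571, -0.0, -2.766]
wrist_force: [-0.2, -0.2, 0.3]
finger_gap: 42.5
clock: 7.42
eef_pos: [508.8, -49.7, 27.5]
eef_rot: [-1.571, 0.0, -2.766]
wrist_force: [0.0, 0.5, -0.2]
finger_gap: 78.0
clock: 8.08
eef_pos: [508.8, -49.7, 192.5]
eef_rot: [-1.57, 0.001, -2.766]
wrist_force: [0.0, -0.4, -0.3]
finger_gap: 80.0
0.98 [33.3, 93.6] [488.63847017 275.37097957   0.        ]
0.69 [319.1, 185.1] [507.53883486 -51.21288478   0.        ]
m 0.96 [27.1, 93.5] 2287
m 0.89 [318.3, 187.0] 1410
s 0.56 [94.9, 148.5] [502.83004716 118.39287325 132.        ]
0.8 [234.5, 225.3] [474.05002415 287.39483467   0.        ]
m 0.81 [235.9, 222.9] 250
s 0.52 [290.1, 214.5] [499.20147834 124.12859759 132.        ]
s 0.17 [439.3, 191.6] [ 569.6163085  -264.45620744  132.        ]
shift [ -54.2   65.9 -160.5] turn [ 0.03 -0.    0.05] rows>= 4.4 tcp [508.6 -49.7 191.8] yaw -2.7658 F [ 0.1 -0.4  0.4] gap 79.9 t 8.48
```

View pics/g.png

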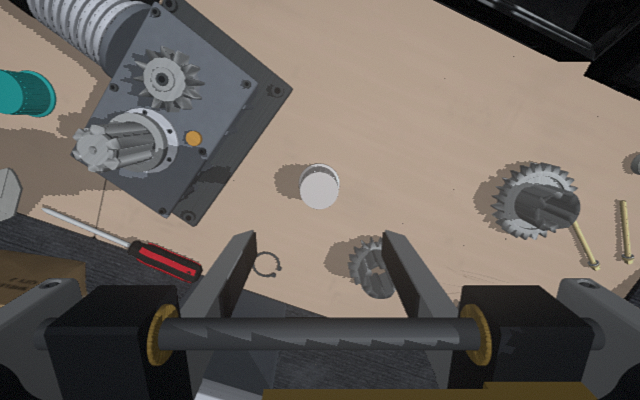

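The cap stands upright and released at (319,186), about (507,-51), and it's clear of the drive. Next is a close look down at the bare spindle for its spline angle.

```bash
python3 -m jog '[-8,0,-25,0,0,0,-20,0,-60,0,0,0,-33,0,-97,0,0,0,-45,0,-130,0,0,0,-52,5,-152,0,0,0,-54,15,-160,0,0,0,-54,22,-160,0,0,0,-54,22,-160,0,0,0,-54,22,-160,0,0,0]' 94
python3 - <<'E'
from h import *
W=manip.camera('wrist');im=W['img']
togo([500,119.5,126])
for n,z in(('spindle_top',132),('pinion_top',94)):
  for d in manip.tip_of(n,W)[:2]: print(n,d['score'],d['xy'],atz(W,d['xy'],z))
# rectify plane z=132 around (500.5,119.5), 8px/mm, 60mm; x up,y left
S=8;c0=np.array([500.5,119.5]);N=480
src=[];dst=[]
for dx,dy in((-30,-30),(30,-30),(30,30),(-30,30)):
    src.append(proj(W,[c0[0]+dx,c0[1]+dy,132]));dst.append([N/2-dy*S,N/2-dx*S])
H=cv2.getPerspectiveTransform(np.float32(src),np.float32(dst))
r=cv2.warpPerspective(im,H,(N,N),flags=cv2.INTER_CUBIC)
cv2.circle(r,(240,240),17*8,(255,0,0),1);cv2.line(r,(240,230),(240,250),(255,0,0),1);cv2.line(r,(230,240),(250,240),(255,0,0),1)
save('h_rect',r);save('h',im)
E
```

```text
clock: 9.23
eef_pos: [500.2, 117.7, 169.9]
eef_rot: [-1.571, -0.001, -2.767]
wrist_force: [-0.7, 0.2, -0.7]
finger_gap: 94.1
shift [-0.3 44.4 -1.9] turn [-0.    0.    0.02] rows>= 1.1 tcp [500.5 117.7 170.4] yaw -2.7673 F [-0.6 -0.9  0.5] gap 93.8 t 9.28
spindle_top 0.89 [318.1, 226.3] [505.49142132 119.81346447 132.        ]
pinion_top 0.98 [368.8, 152.0] [562.31031953 100.62698466  94.        ]
```

View pics/h_rect.png

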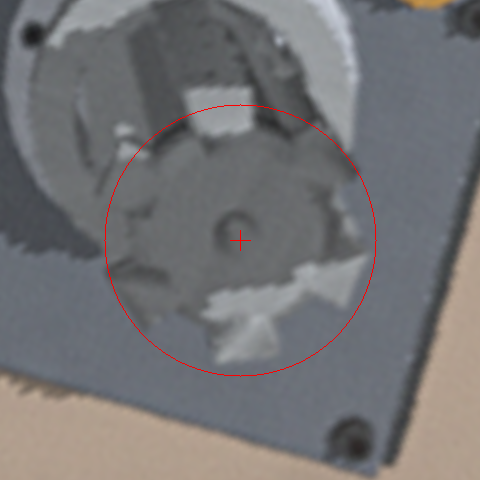

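View pics/h.png

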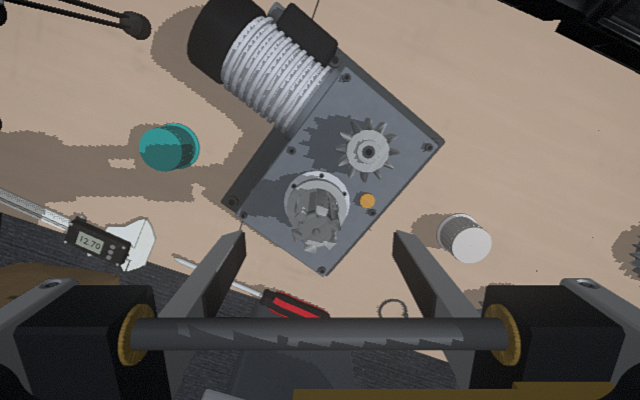

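Run:
```python
from h import *
r=cv2.imread('pics/h_rect.png')  # has overlay; re-rectify from h.png needs pose; use CLAHE on lab
im=r[80:400,80:400]
l=cv2.cvtColor(im,cv2.COLOR_BGR2GRAY);l=cv2.createCLAHE(4,(4,4)).apply(l)
out=[]
for a in(2,6,10):
    o=cv2.cvtColor(cv2.resize(l,(390,390)),cv2.COLOR_GRAY2BGR);k=390/320
    pts=[]
    for i in range(6):
        t=np.radians(a+60*i);u=np.array([np.cos(t),np.sin(t)]);v=np.array([-u[1],u[0]])
        for s,w in((12.4,-4),(15.8,-4),(15.8,4),(12.4,4)): pts.append(u*s+v*w)
    pts=np.array(pts);px=np.c_[(236-80)-pts[:,1]*8,(231-80)-pts[:,0]*8]*k
    cv2.polylines(o,[px.astype(np.int32)],True,(0,255,255),1);out.append(o)
cv2.imwrite('pics/i.png',np.hstack(out[:2]));cv2.imwrite('pics/i2.png',np.hstack([out[2],cv2.cvtColor(cv2.resize(l,(390,390)),cv2.COLOR_GRAY2BGR)]))
```

```text
(no output)
```

View pics/i.png

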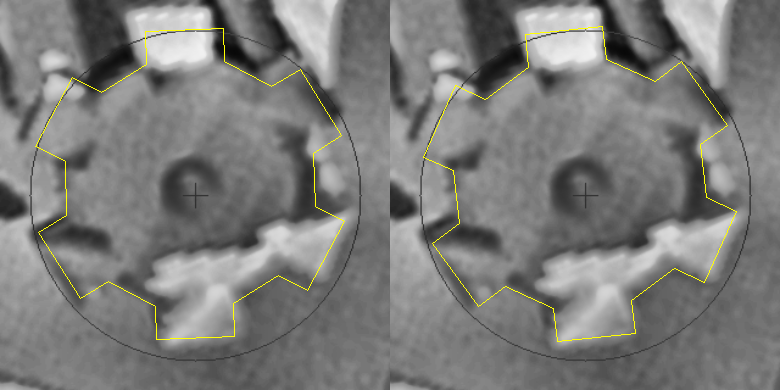

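View pics/i2.png

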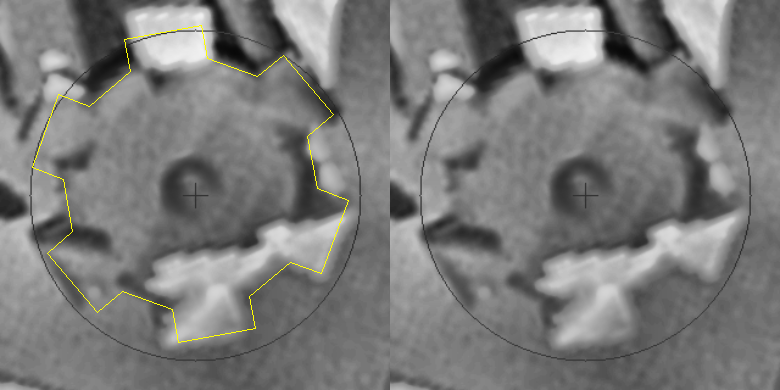

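Around the spindle centre of about (501.6,120.0), a spline angle of about +5.5° (mod 60°) in the world frame fits. Moving on to look at the large gear.

```bash
python3 -c "
from h import *
togo([570,-285,185])
W=manip.camera('wrist')
s=manip.read_state();t=R.from_euler('xyz',s['eef_rot'])
for k in (-9,19): print(proj(W,t.apply([0,k,0])+s['eef_pos']))"
```

```text
shift [ 82.7 -14.2 400.4] turn [-0.01 -0.   -0.03] rows>= 9.8 tcp [500.6 117.9 170.8] yaw -2.7673 F [-0.3  0.   0.2] gap 94.3 t 9.38
[317.63611394 267.3364632 ]
[317.79735861 245.56045007]
```

```bash
python3 -m jog '[5,-5,25,0,0,0,13,-10,60,0,0,0,21,-14,100,0,0,0,29,-14,140,0,0,0,37,-14,180,0,0,0,45,-14,220,0,0,0,53,-14,260,0,0,0,61,-14,300,0,0,0,69,-14,335,0,0,0,77,-14,365,0,0,0]'
python3 -m jog '[2,0,15,0,0,0,5,0,29,0,0,0,6,0,35,0,0,0,6,0,35,0,0,0,6,0,35,0,0,0]'
python3 - <<'E'
from h import *
W=manip.camera('wrist');im=W['img']
togo([577,-285,60])
for n,z in(('gear_large_hub',46),('gear_large',0)):
  for d in manip.tip_of(n,W)[:2]: print(n,d['score'],d['xy'],atz(W,d['xy'],z))
c0=atz(W,manip.tip_of('gear_large_hub',W)[0]['xy'],46)[:2].round()
print(c0)
S=8;N=480
src=[];dst=[]
for dx,dy in((-30,-30),(30,-30),(30,30),(-30,30)):
    src.append(proj(W,[c0[0]+dx,c0[1]+dy,46]));dst.append([N/2-dy*S,N/2-dx*S])
H=cv2.getPerspectiveTransform(np.float32(src),np.float32(dst))
r=cv2.warpPerspective(im,H,(N,N),flags=cv2.INTER_CUBIC)
np.save('rect.npy',r)
save('j_rect',r);save('j',im)
e=cv2.imread('pics/e.png')[225:310,270:370];cv2.imwrite('pics/ecrop.png',cv2.resize(e,None,fx=5,fy=5))
E
```

```text
clock: 10.27
eef_pos: [562.3, -252.0, 184.6]
eef_rot: [-1.57, 0.0, -2.767]
wrist_force: [-0.7, 0.4, -0.0]
finger_gap: 94.1
clock: 10.68
eef_pos: [569.7, -283.4, 184.4]
eef_rot: [-1.571, -0.0, -2.766]
wrist_force: [-0.5, 0.2, -0.4]
finger_gap: 93.8
shift [ -6.  124.6   4.5] turn [ 0.01  0.   -0.  ] rows>= 3.0 tcp [ 569.8 -283.   184.6] yaw -2.7655 F [-0.4 -0.2 -0.2] gap 93.9 t 10.73
gear_large_hub 0.6 [326.9, 183.3] [ 584.70051423 -286.67304082   46.        ]
gear_large 0.7 [327.8, 178.8] [ 580.59022993 -290.70021091    0.        ]
[ 585. -287.]
```

View pics/j.png

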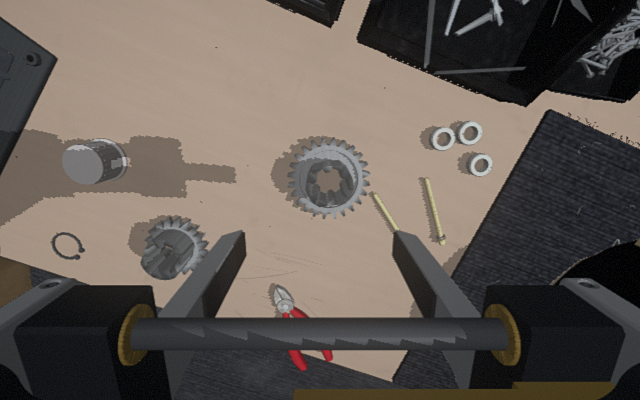

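View pics/j_rect.png

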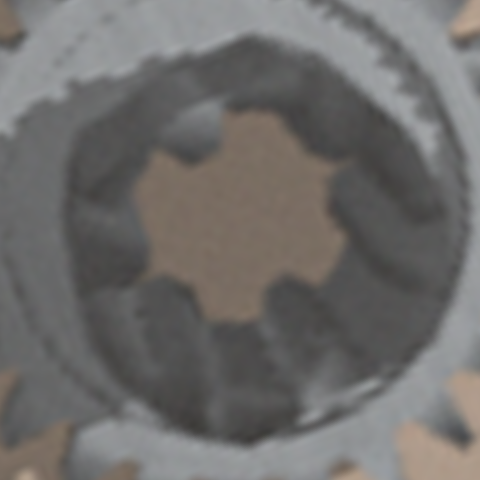

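View pics/ecrop.png

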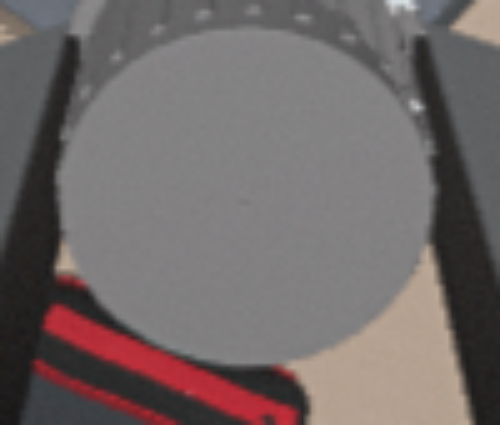

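Run:
```python
from h import *
im=cv2.imread('pics/j.png')[115:245,265:395]
l=cv2.cvtColor(im,cv2.COLOR_BGR2GRAY);l=cv2.createCLAHE(6,(3,3)).apply(cv2.resize(l,(480,480),interpolation=cv2.INTER_CUBIC))
g=cv2.imread('pics/g.png')[140:260,470:590];g=cv2.cvtColor(g,cv2.COLOR_BGR2GRAY);g=cv2.createCLAHE(6,(3,3)).apply(cv2.resize(g,(310,310),interpolation=cv2.INTER_CUBIC))
o=np.zeros((480,795),np.uint8);o[:,:480]=l;o[:310,485:]=g
cv2.imwrite('pics/k.png',o)
r=np.load('rect.npy');l=cv2.createCLAHE(6,(3,3)).apply(cv2.cvtColor(r,cv2.COLOR_RGB2GRAY));cv2.imwrite('pics/k2.png',l)
```

```text
(no output)
```

View pics/k.png

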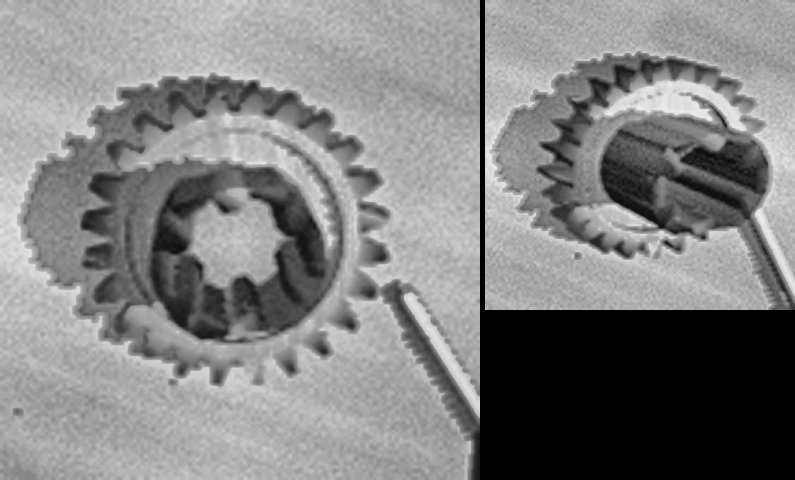

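View pics/k2.png

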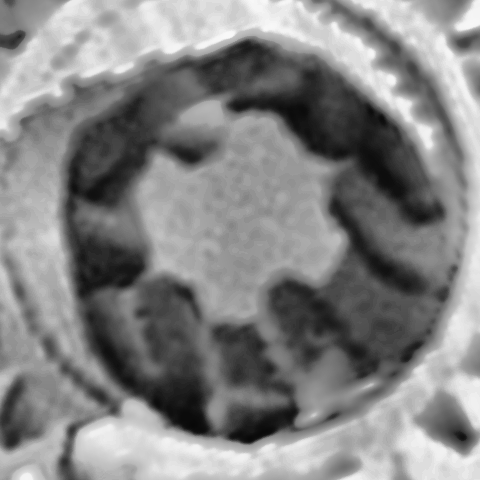

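The hub's flats aren't clear from this angle. I'll take a closer look from nearly straight above.

```bash
python3 -m jog '[15,20,1,0,0,0,32,45,3,0,0,0,45,70,4,0,0,0,50,80,4,0,0,0,50,80,4,0,0,0,50,80,4,0,0,0]'
python3 - <<'E'
from h import *
W=manip.camera('wrist');im=W['img']
togo([577,-285,60])
for n,z in(('gear_large_hub',46),('gear_large',0)):
  for d in manip.tip_of(n,W)[:2]: print(n,d['score'],d['xy'],atz(W,d['xy'],z))
c0=np.array([583.,-287])
S=8;N=480
src=[];dst=[]
for dx,dy in((-30,-30),(30,-30),(30,30),(-30,30)):
    src.append(proj(W,[c0[0]+dx,c0[1]+dy,46]));dst.append([N/2-dy*S,N/2-dx*S])
H=cv2.getPerspectiveTransform(np.float32(src),np.float32(dst))
r=cv2.warpPerspective(im,H,(N,N),flags=cv2.INTER_CUBIC)
np.save('rect.npy',r)
g=cv2.createCLAHE(4,(3,3)).apply(cv2.cvtColor(r,cv2.COLOR_RGB2GRAY));cv2.imwrite('pics/l_rect.png',g);save('l',im);save('l_rc',r)
E
```

```text
clock: 11.38
eef_pos: [525.5, -305.5, 105.4]
eef_rot: [-1.57, 0.0, -2.766]
wrist_force: [0.1, 2.0, 1.3]
finger_gap: 93.9
shift [-55.   46.1  -0.5] turn [-0.1  -0.   -0.08] rows>= 1.7 tcp [ 526.  -305.7  106.1] yaw -2.7654 F [-0.1  0.1  0. ] gap 94.0 t 11.43
gear_large_hub 0.81 [327.4, 140.0] [ 585.64821376 -288.83725815   46.        ]
gear_large 0.86 [326.9, 138.8] [ 583.22205058 -290.73009223    0.        ]
gear_large 0.2 [325.8, 143.4] [ 579.29537364 -291.29915269    0.        ]
```

View pics/l.png

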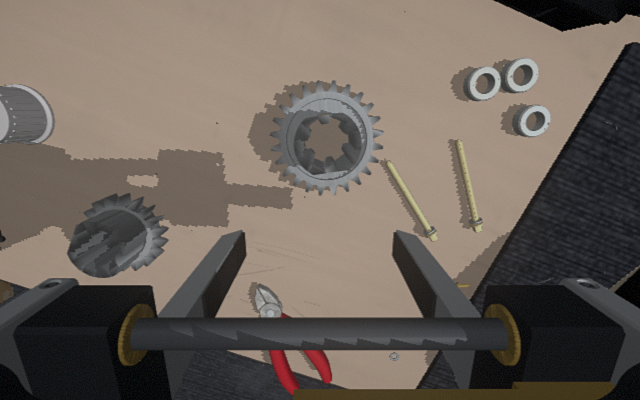

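View pics/l_rect.png

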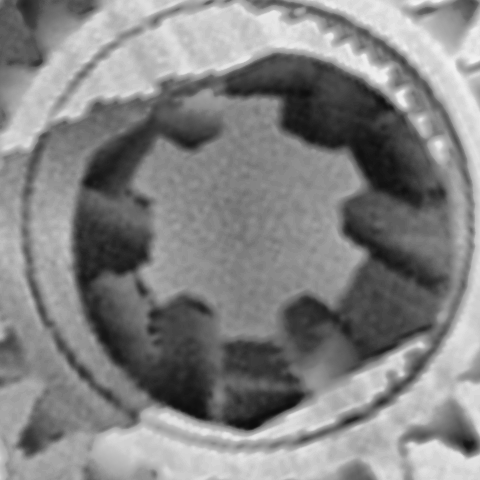

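View pics/l_rc.png

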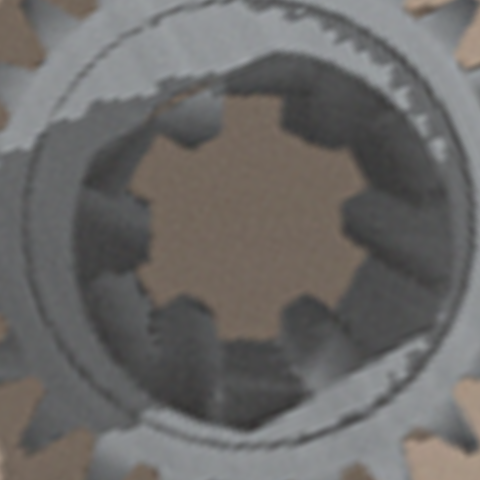

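This view settles it. The bore grooves point along world x (about -1° mod 60), and the two parallel flats have their normal at about 29° with 39.4 mm between them. The hub centre is about (583,-290), so the gripper yaw is -61°.

```bash
python3 -c "
from h import *
togo([583,-290,110],np.radians(-61))"
python3 -m jog '[-5,-1,0,0,-7,0,-10,-2,0,0,-14,0,-15,-4,0,0,-21,0,-20,-4,0,0,-28,0,-25,-4,1,0,-35,0,-30,-4,2,0,-42,0,-35,-4,3,0,-49,0,-42,-4,5,0,-56,0,-50,-4,7,0,-63,0,-59,-4,7,0,-70,0]'
python3 -c "
from h import *
togo([583,-290,110],np.radians(-61))"
```

```text
shift [-58.8  -3.8   6.4] turn [-1.600e-01 -9.743e+01  3.000e-02] rows>= 13.6 tcp [ 526.  -305.7  106.1] yaw -2.7651 F [-0.   0.5 -0.1] gap 94.0 t 11.53
clock: 12.37
eef_pos: [583.3, -290.6, 109.7]
eef_rot: [-1.569, -0.001, -1.538]
wrist_force: [-0.6, 0.6, 0.2]
finger_gap: 94.3
shift [-0.6 -0.3 -0.3] turn [ -0.07 -27.11   0.07] rows>= 3.8 tcp [ 583.3 -290.6  109.7] yaw -1.5379 F [-0.6  0.6  0.2] gap 94.3 t 12.37
```

```bash
python3 -m jog '[0,0,0,0,-7,0,0,0,0,0,-14,0,0,0,0,0,-21,0,0,0,0,0,-27,0,0,0,0,0,-27,0,0,0,0,0,-27,0,0,0,0,0,-27,0]'
python3 - <<'E'
from h import *
W=manip.camera('wrist');im=W['img']
togo([583,-290,41],np.radians(-61))
for n,z in(('gear_large_hub',46),('gear_large',0)):
  for d in manip.tip_of(n,W)[:2]: print(n,d['score'],d['xy'],atz(W,d['xy'],z))
c0=np.array([583.,-290])
S=8;N=480
src=[];dst=[]
for dx,dy in((-30,-30),(30,-30),(30,30),(-30,30)):
    src.append(proj(W,[c0[0]+dx,c0[1]+dy,46]));dst.append([N/2-dy*S,N/2-dx*S])
H=cv2.getPerspectiveTransform(np.float32(src),np.float32(dst))
r=cv2.warpPerspective(im,H,(N,N),flags=cv2.INTER_CUBIC)
g=cv2.cvtColor(cv2.createCLAHE(4,(3,3)).apply(cv2.cvtColor(r,cv2.COLOR_RGB2GRAY)),cv2.COLOR_GRAY2BGR)
save('m',im)
s=manip.read_state();t=R.from_euler('xyz',s['eef_rot'])
q=[t.apply([0,k,0])+s['eef_pos'] for k in (64,)];print('tcp axis px at z46',proj(W,q))
cv2.circle(g,(240,240),192,(0,255,255),1)
a=np.radians(29)
n=np.array([-np.sin(a),-np.cos(a)]);v=np.array([-n[1],n[0]])
for sg in(-1,1):
  p=np.array([240,240])+sg*160*n
  cv2.line(g,tuple((p-v*110).astype(int).tolist()),tuple((p+v*110).astype(int).tolist()),(0,255,255),1)
cv2.imwrite('pics/m_rect.png',g)
E
```

```text
clock: 12.95
eef_pos: [582.6, -290.4, 109.0]
eef_rot: [-1.57, -0.001, -1.076]
wrist_force: [-0.5, -0.7, -0.6]
finger_gap: 94.1
shift [-0.2 67.8  0.6] turn [-0.02 -0.63  0.02] rows>= 1.6 tcp [ 582.5 -290.5  108.8] yaw -1.0757 F [0.  0.1 0. ] gap 93.7 t 13.0
gear_large_hub 0.89 [319.3, 219.8] [ 582.78624448 -289.69519061   46.        ]
gear_large_hub 0.59 [317.8, 203.9] [ 575.72355837 -278.99150383   46.        ]
gear_large 0.69 [318.1, 204.3] [ 582.71188439 -291.58165202    0.        ]
tcp axis px at z46 [[318.32977766 219.85365464]]
```

View pics/m.png

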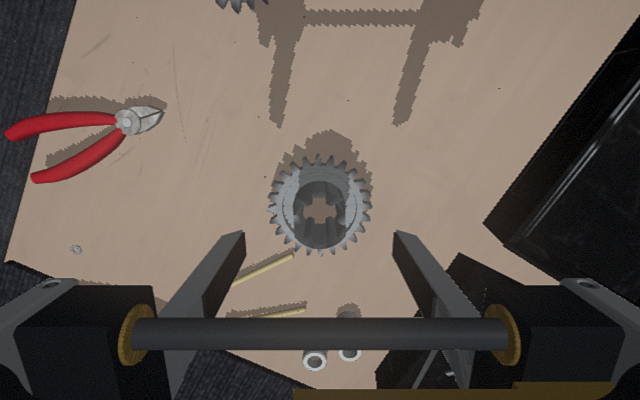

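View pics/m_rect.png

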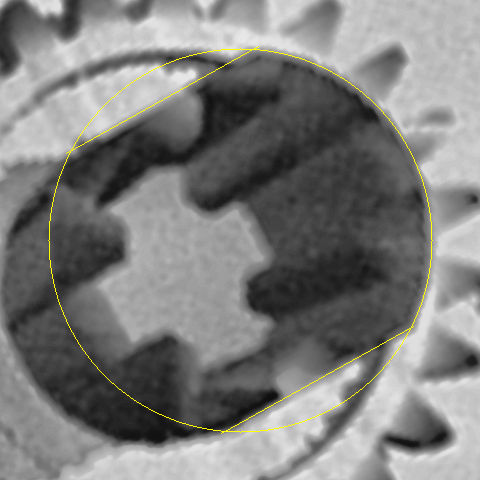

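The gear sits centred between the fingers at (319,220), and the flats are parallel to the pads. Before descending, I'll check clearance to the black bins on the right.

```bash
python3 -c "
from h import *
W=manip.camera('wrist')
for z in(0,60,110): print(z,[atz(W,p,z).round()[:2] for p in((485,225),(590,100),(460,255))])
T=manip.camera('top')
for z in(0,60,110): print(z,[atz(T,p,z).round()[:2] for p in((410,142),(430,147),(492,145))])
"
```

```text
0 [array([ 729., -235.]), array([ 738., -104.]), array([ 727., -272.])]
60 [array([ 687., -232.]), array([ 694., -130.]), array([ 685., -260.])]
110 [array([ 652., -229.]), array([ 658., -152.]), array([ 651., -250.])]
0 [array([ 729., -211.]), array([ 716., -270.]), array([ 727., -451.])]
60 [array([ 716., -200.]), array([ 703., -256.]), array([ 714., -429.])]
110 [array([ 705., -191.]), array([ 692., -245.]), array([ 703., -412.])]
```

```bash
python3 -m jog '[0,10,0,0,0,0,0,25,0,0,-0.6,0,0,40,0,0,-0.6,0,0,52,0,0,-0.6,0,0,60,0,0,-0.6,0,0,65,0,0,-0.6,0,0,67,1,0,-0.6,0,0,68,1,0,-0.6,0]'
python3 -m jog '[0,0,0,0,0,0,0,0,0,0,0,0,0,0,0,0,0,0,0,0,0,0,0,0,0,0,0,0,0,0,0,0,0,0,0,0,0,0,0,0,0,0,0,0,0,0,0,0,0,0,0,0,0,0,0,0,0,0,0,0]' 34 50
python3 -c "
from h import *
togo([583,-290,41],np.radians(-61));save('n',manip.camera('wrist')['img'])"
```

```text
clock: 13.87
eef_pos: [583.4, -290.1, 40.5]
eef_rot: [-1.571, -0.0, -1.062]
wrist_force: [-0.4, -0.2, 0.1]
finger_gap: 93.8
clock: 14.7
eef_pos: [583.1, -290.1, 40.5]
eef_rot: [-1.571, 0.0, -1.062]
wrist_force: [0.4, -1.5, -0.0]
finger_gap: 39.5
shift [-0.1 -0.5 -0.1] turn [ 0.    0.13 -0.  ] rows>= 0.0 tcp [ 583.1 -290.1   40.5] yaw -1.0624 F [ 0.4 -1.5 -0. ] gap 39.5 t 14.7
```

View pics/n.png

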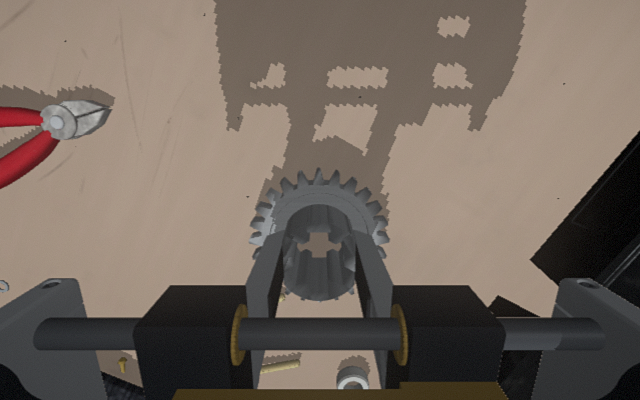

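The hub is gripped by its flats at gap 39.5. Next I'll lift and carry it to a spot beside the spindle, where the wrist camera can still see the spindle.

```bash
python3 -m jog '[0,-5,0,0,0,0,0,-25,0,0,0,0,0,-55,0,0,0,0,0,-90,0,0,0,0,0,-125,0,0,0,0,0,-150,0,0,0,0,0,-160,0,0,0,0,0,-160,0,0,0,0]'
python3 -c "
from h import *
togo([544,58,200],-0.949);save('o',manip.camera('wrist')['img'])"
```

```text
clock: 15.42
eef_pos: [583.7, -290.3, 202.6]
eef_rot: [-1.569, -0.003, -1.062]
wrist_force: [0.5, -0.1, -5.1]
finger_gap: 39.6
shift [-323.6    1.9  135. ] turn [-0.09 -6.49  0.17] rows>= 8.4 tcp [ 583.7 -290.3  202.6] yaw -1.0623 F [ 0.5 -0.1 -5.1] gap 39.6 t 15.42
```

View pics/o.png

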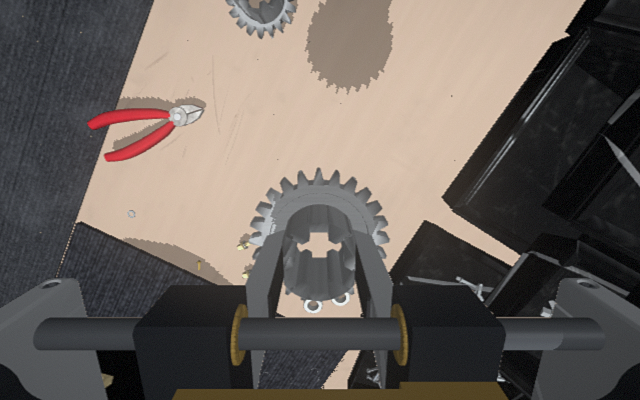

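The gear is held upright and hasn't slipped; the wrist force shows its weight. Carrying it now.

```bash
python3 -m jog '[-15,0,6,0,0,0,-45,0,19,0,-1,0,-82,0,34,0,-2,0,-120,0,50,0,-3,0,-158,0,66,0,-4,0,-196,0,82,0,-5,0,-234,0,98,0,-6,0,-270,1,113,0,-6.5,0,-298,2,124,0,-6.5,0,-315,2,131,0,-6.5,0]'
python3 -m jog '[-6,0,3,0,0,0,-9,0,4,0,0,0,-9,0,4,0,0,0,-9,0,4,0,0,0]'
python3 - <<'E'
from h import *
W=manip.camera('wrist');im=W['img'];save('p',im)
togo([501.5,120.5,190],-0.949)
for n,z in(('spindle_top',132),('pinion_top',94),('gear_large_hub',206)):
  for d in manip.tip_of(n,W)[:2]: print(n,d['score'],d['xy'],atz(W,d['xy'],z))
c0=np.array([501.5,120.5]);S=8;N=480
src=[];dst=[]
for dx,dy in((-30,-30),(30,-30),(30,30),(-30,30)):
    src.append(proj(W,[c0[0]+dx,c0[1]+dy,132]));dst.append([N/2-dy*S,N/2-dx*S])
H=cv2.getPerspectiveTransform(np.float32(src),np.float32(dst))
r=cv2.warpPerspective(im,H,(N,N),flags=cv2.INTER_CUBIC)
np.save('rsp.npy',r);save('p_rect',r)
E
```

```text
clock: 16.3
eef_pos: [542.6, 51.8, 195.7]
eef_rot: [-1.574, 0.003, -0.947]
wrist_force: [0.5, -0.7, -4.3]
finger_gap: 39.8
clock: 16.63
eef_pos: [542.1, 57.5, 197.7]
eef_rot: [-1.572, 0.0, -0.95]
wrist_force: [0.4, -0.4, -4.7]
finger_gap: 39.8
shift [-75.    7.9   3.5] turn [ 0.05 -0.07 -0.02] rows>= 1.8 tcp [542.3  57.4 197.9] yaw -0.9501 F [-0.1  0.4 -4.7] gap 39.4 t 16.68
spindle_top 0.97 [323.0, 116.1] [499.46170129 122.25927845 132.        ]
pinion_top 0.66 [367.5, 180.0] [563.46076278 101.01236277  94.        ]
gear_large_hub 0.94 [317.0, 263.5] [540.5716444  57.9908651 206.       ]
```

View pics/p.png

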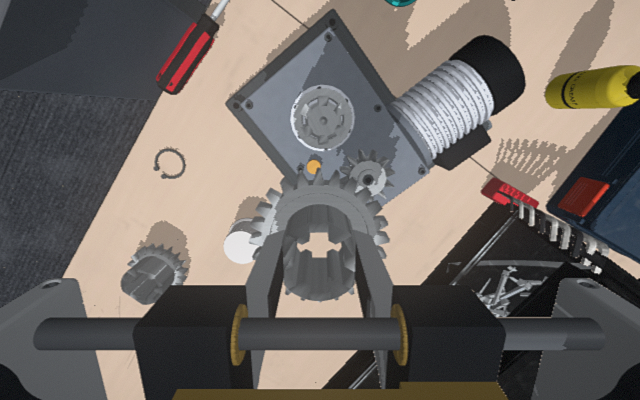

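View pics/p_rect.png

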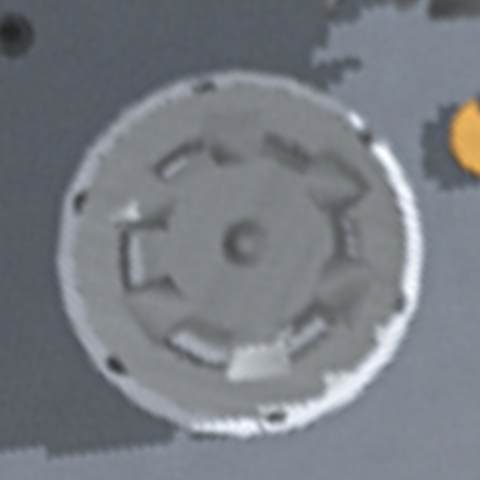

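Run:
```python
from h import *
W=manip.camera('wrist');im=W['img']
s=manip.read_state();p=s['eef_pos'];t=R.from_euler('xyz',s['eef_rot'])
for k in(-5.5,40.5): print(k,proj(W,t.apply([0,k,0])+p))
a=im[160:310,235:405];save('q',cv2.resize(a,None,fx=4.5,fy=4,interpolation=cv2.INTER_CUBIC)[:600])
```

```text
-5.5 [319.01549914 262.9747369 ]
40.5 [318.91445877 231.49468367]
```

View pics/q.png

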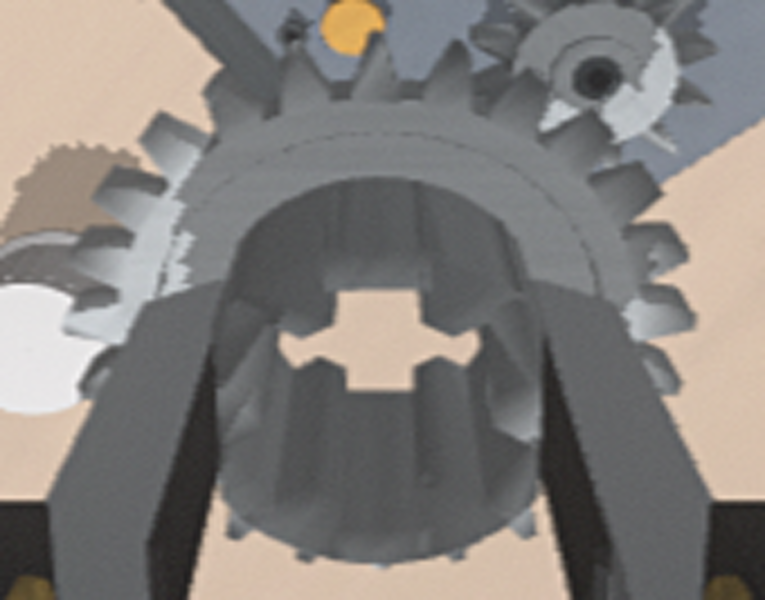

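The straight-down view shows the spindle centre at (501.3,119.9) with splines at 5.7°. The held gear's bore is centred at column 319 and its grooves are at 5.6°. Moving over the spindle now.

```bash
python3 -m jog '[-12,0,1,0,0,0,-35,0,2,0,0,0,-57,0,3,0,0,0,-70,0,3,0,0,0,-75,0,3,0,0,0,-75,6,3,0,0,0,-75,14,3,0,0,0,-75,18,3,0,0,0,-75,18,3,0,0,0,-75,18,3,0,0,0]'
python3 - <<'E'
from h import *
togo([501.3,119.9,172],-0.949)
W=manip.camera('wrist');im=W['img'];save('r',im);S=manip.camera('scene')
a=cv2.resize(S['img'][190:290,240:360],None,fx=5,fy=5,interpolation=cv2.INTER_CUBIC);save('r_s',a)
E
```

```text
clock: 17.72
eef_pos: [501.1, 120.6, 179.9]
eef_rot: [-1.572, 0.0, -0.95]
wrist_force: [-0.1, -0.2, -5.2]
finger_gap: 39.6
shift [ 0.7  7.9 -0.3] turn [ 0.05 -0.04 -0.02] rows>= 0.2 tcp [501.1 120.6 179.9] yaw -0.9497 F [-0.1 -0.2 -5.2] gap 39.6 t 17.72
```

View pics/r.png

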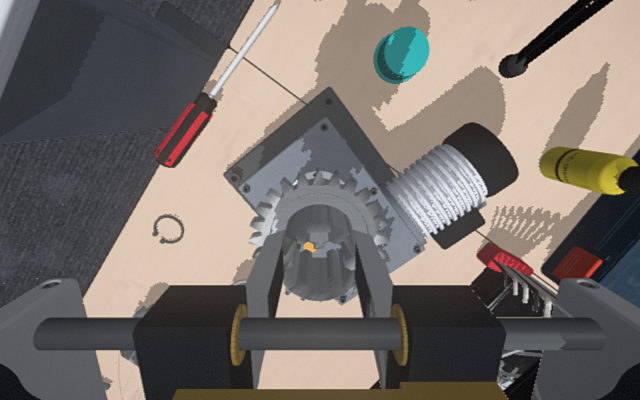

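View pics/r_s.png

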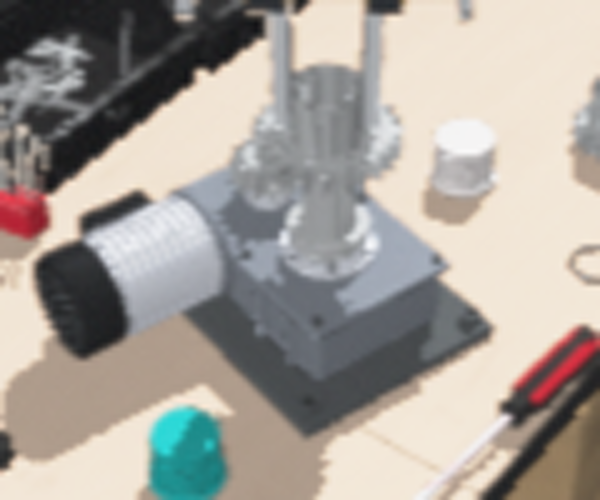

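The gear is above the spindle, lined up in the scene view. Descending slowly and watching the force.

```bash
python3 -m jog '[0.7,2,0,0,0,0,0.7,4,0,0,0,0,0.7,6,0,0,0,0,0.7,8,0,0,0,0,0.7,10,0,0,0,0,0.7,11,0,0,0,0,0.7,12,0,0,0,0,0.7,12,0,0,0,0]'
python3 -c "
from h import *
togo([501.3,119.9,172],-0.949)"
```

```text
clock: 18.48
eef_pos: [501.3, 120.6, 168.3]
eef_rot: [-1.571, 0.0, -0.949]
wrist_force: [-0.6, 0.4, -4.7]
finger_gap: 39.6
shift [ 0.6 -3.7 -0.5] turn [ 0.01  0.01 -0.01] rows>= 0.1 tcp [501.3 120.6 168.3] yaw -0.9489 F [-0.6  0.4 -4.7] gap 39.6 t 18.48
```

```bash
python3 -m jog '[0.4,2,-0.3,0,0,0,0.5,5,-0.5,0,0,0,0.5,8,-0.5,0,0,0,0.5,11,-0.5,0,0,0,0.5,13,-0.5,0,0,0,0.5,15,-0.5,0,0,0,0.5,15,-0.5,0,0,0]'
python3 -c "
from h import *
togo([501.3,119.9,140],-0.949);print(manip.read_state()['moment']);save('s',manip.camera('wrist')['img'][150:320,220:420].repeat(3,0).repeat(3,1))"
```

```text
clock: 19.07
eef_pos: [501.1, 119.9, 153.0]
eef_rot: [-1.571, 0.0, -0.949]
wrist_force: [0.5, -0.3, -4.6]
finger_gap: 40.0
shift [ 0.1 13.   0.1] turn [ 0.03  0.   -0.02] rows>= 0.3 tcp [501.1 119.9 153. ] yaw -0.9489 F [ 0.5 -0.3 -4.6] gap 40.0 t 19.07
[-0.0122191  -0.08068561  0.00671451]
```

View pics/s.png

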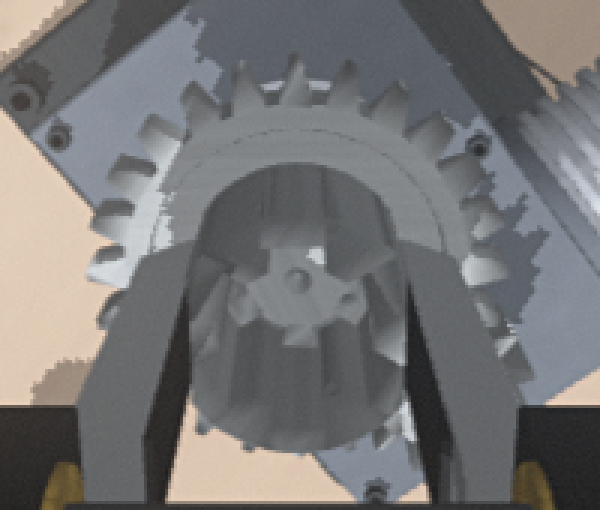

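The spindle end shows inside the bore at (298,278) with the splines in the grooves and no contact force. Continuing down to the pinion.

```bash
python3 -m jog '[0,4,0,0,0,0,0,8,0,0,0,0,0,12,0,0,0,0,0,15,0,0,0,0,0,17,0,0,0,0,0,18.5,0,0,0,0,0,20,0,0,0,0,0,21.5,0,0,0,0,0,23,0,0,0,0,0,23,0,0,0,0]'
python3 -c "
from h import *
togo([501.3,119.9,117],-0.949)"
```

```text
clock: 19.95
eef_pos: [501.2, 119.9, 130.2]
eef_rot: [-1.571, 0.0, -0.949]
wrist_force: [0.8, 0.9, -6.0]
finger_gap: 39.5
shift [ 0.1 13.2  0.1] turn [ 0.01  0.   -0.01] rows>= 0.3 tcp [501.2 119.9 130.2] yaw -0.9489 F [ 0.8  0.9 -6. ] gap 39.5 t 19.95
```

```bash
python3 -m jog '[0,1,0,0,0,0,0,2,0,0,0,0,0,3,0,0,0,0,0,4,0,0,0,0,0,5,0,0,0,0,0,6,0,0,0,0,0,7,0,0,0,0,0,8,0,0,0,0,0,9,0,0,0,0,0,9,0,0,0,0]' 34 60
python3 -c "
from h import *
togo([501.3,119.9,116.5],-0.949)"
```

```text
clock: 20.78
eef_pos: [501.3, 119.9, 121.7]
eef_rot: [-1.571, -0.0, -0.949]
wrist_force: [-2.6, -1.3, 3.0]
finger_gap: 39.6
shift [ 0.   5.2 -0. ] turn [-0.01  0.    0.01] rows>= 0.1 tcp [501.3 119.9 121.7] yaw -0.9489 F [-2.6 -1.3  3. ] gap 39.6 t 20.78
```

The spring is felt (about +8 N) at underside ≈81 mm. Pressing home.

```bash
python3 -m jog '[0,1,0,0,0,0,0,2,0,0,0,0,0,3,0,0,0,0,0,4,0,0,0,0,0,4.6,0,0,0,0,0,5,0,0,0,0,0,5,0,0,0,0,0,5,0,0,0,0]'
python3 - <<'E'
from h import *
togo([501.3,119.9,116.5],-0.949);print(manip.read_state()['moment'])
W=manip.camera('wrist');S=manip.camera('scene')
o=np.zeros((510,800,3),np.uint8);o[:,:400]=cv2.resize(W['img'][150:320,240:400],(400,510),interpolation=cv2.INTER_CUBIC)
o[:400,400:]=cv2.resize(S['img'][210:270,270:330],(400,400),interpolation=cv2.INTER_CUBIC);save('t',o)
E
```

```text
clock: 21.45
eef_pos: [501.3, 119.9, 116.9]
eef_rot: [-1.571, -0.0, -0.949]
wrist_force: [-4.2, -2.3, 7.8]
finger_gap: 39.4
shift [-0.   0.4 -0. ] turn [-0.01  0.01  0.01] rows>= 0.0 tcp [501.3 119.9 116.9] yaw -0.9489 F [-4.2 -2.3  7.8] gap 39.4 t 21.45
[-3.92309381e-01  1.02094020e+00 -9.96675998e-04]
```

View pics/t.png

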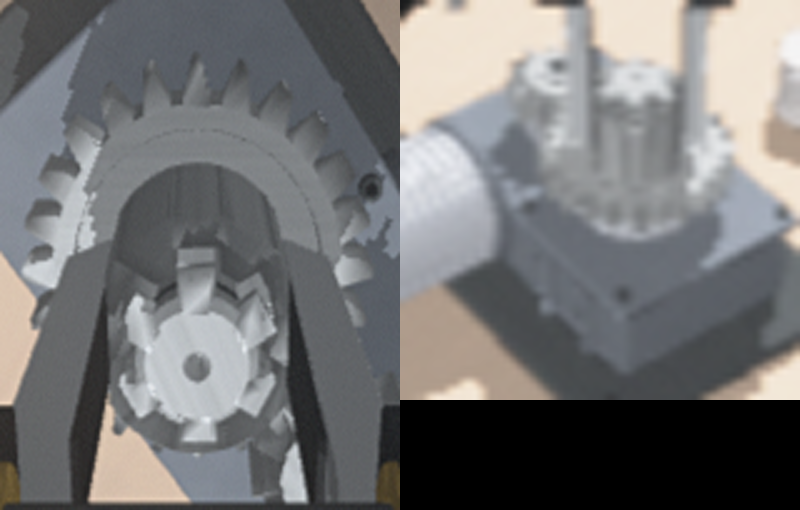

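Force reads about 12.4 N net, which matches about 4.5 mm of spring travel. I'll press further until the hard stop shows.

```bash
python3 -m jog '[0,0.4,0,0,0,0,0,0.8,0,0,0,0,0,1.2,0,0,0,0,0,1.2,0,0,0,0]'; python3 -m jog '[0,0.4,0,0,0,0,0,0.8,0,0,0,0,0,0.8,0,0,0,0,0,0.8,0,0,0,0]'
```

```text
clock: 21.88
eef_pos: [501.4, 119.9, 116.4]
eef_rot: [-1.57, -0.0, -0.949]
wrist_force: [-9.1, -2.7, 17.1]
finger_gap: 39.4
clock: 22.22
eef_pos: [501.5, 119.9, 116.3]
eef_rot: [-1.57, -0.001, -0.949]
wrist_force: [-12.2, -3.8, 25.4]
finger_gap: 39.9
```

Hard stop: the force rises steeply at TCP z 116.3, so the underside is at ≈75.8 mm (home is 76). I'll ease off a little, check for steadiness and the bystanders, then hand in.

```bash
python3 -m jog '[0,-0.4,0,0,0,0,0,-0.5,0,0,0,0,0,-0.5,0,0,0,0,0,-0.5,0,0,0,0,0,-0.5,0,0,0,0,0,-0.5,0,0,0,0]'
python3 - <<'E'
from h import *
togo([501.3,119.9,116.5],-0.949)
W=manip.camera('wrist');T=manip.camera('top');save('u',W['img']);save('v',T['img'])
for n,z in dict(gear_small=0,retaining_ring=0,screwdriver=0,side_cutters=0,oil_bottle=0,shaft_cap=0).items():
  for d in manip.tip_of(n,T)[:2]: print(n,round(d['score'],2),np.round(d['xy'],1),atz(T,d['xy'],z).round())
togo([501.3,119.9,116.5],-0.949)
E
```

```text
clock: 22.72
eef_pos: [501.5, 119.9, 116.4]
eef_rot: [-1.57, -0.001, -0.949]
wrist_force: [-10.7, -2.1, 20.0]
finger_gap: 39.3
shift [-0.1 -0.1 -0.1] turn [-0.04  0.01  0.03] rows>= 0.0 tcp [501.5 119.9 116.4] yaw -0.9488 F [-10.7  -2.1  20. ] gap 39.3 t 22.72
gear_small 0.63 [389.4 238.5] [ 448. -155.    0.]
retaining_ring 0.59 [344.4 257.2] [392. -27.   0.]
side_cutters 0.83 [445.5 264.3] [ 379. -315.    0.]
oil_bottle 0.66 [237.9 151.1] [689. 287.   0.]
shaft_cap 0.74 [236.9 220.5] [488. 281.   0.]
shaft_cap 0.5 [350.2 214.3] [514. -42.   0.]
shift [-0.1 -0.1 -0.1] turn [-0.04  0.01  0.03] rows>= 0.0 tcp [501.4 119.9 116.4] yaw -0.9488 F [-10.1  -2.6  19.6] gap 39.7 t 23.12
```

View pics/u.png

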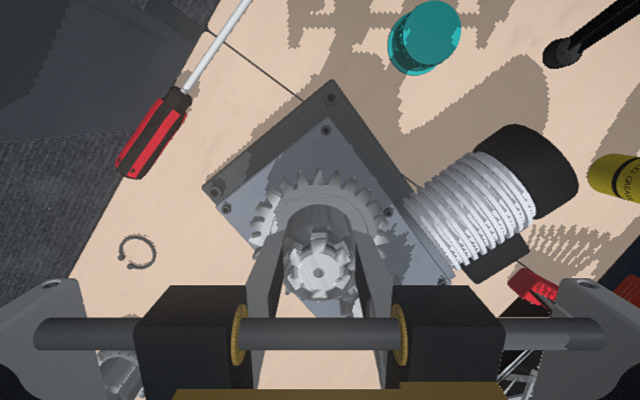

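View pics/v.png

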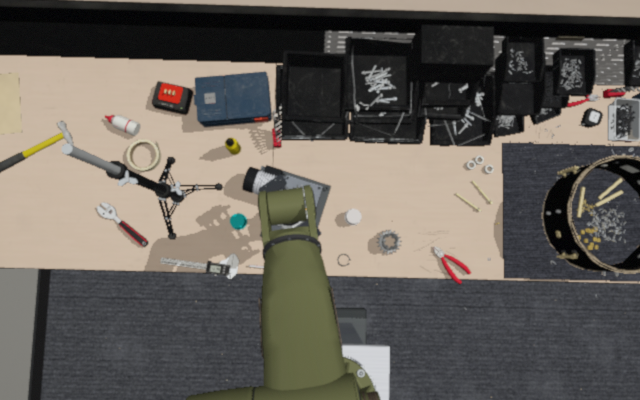

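The spindle end, with its groove free, stands above the hub at (320,272) in the wrist view. The cap stands at top (354,216), and the bystanders and small gear are where they were. Forces are steady, so I'm handing in.

```bash
python3 -c "
from h import *
print(manip.sign_off());togo([501.3,119.9,116.5],-0.949)"
```

```text
the job is handed in; nothing more can be done
None
the job is handed in; nothing more can be done
```

The larger gear is on the spindle and pressed home, still held by the gripper, and I've handed the job in; it gave no verdict.

- **Cap:** I pulled the white cap off the spindle and released it upright on the bench at about (508, -50) mm, roughly 170 mm from the spindle. While lowering it, the arm overshot and briefly tapped it on the bench at about 21 N. It stayed upright.
- **Gear:** I gripped the larger gear by its hub flats and turned it about 6.5° to line up with the splines. It slid down without measurable resistance, went into mesh with the pinion and met the spring.
- **Last checks:** The underside is at about 76 mm, and the force rose steeply there, as expected at the hard stop. The tool was about 1 mm or less from the measured spindle axis, and the finger gap was 39.4 mm. The push was steady at about 20 N, with about 11 N of sideways force left on the wrist that I did not remove.
- **Not measured directly:** I worked out the collar travel (about 6 mm) from tool height and force. The spindle end stood clear above the hub in the wrist picture.
- **Other things on the bench:** The smaller gear, ring, side cutters and oil bottle were within about 15 mm of their first positions, which is about how far apart the network's readings scatter. The network did not find the screwdriver in the last overhead picture because the arm covered most of it; the wrist picture shows it lying on the bench. I checked the caliper only by eye, and it had not moved.

The clock read about 23 s of the 61 s allowed.

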